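# Find the heavy side of a craft-fair prize wheel and hold it down

### The arm

A 6-joint arm with a two-finger parallel gripper is mounted at the origin on the work surface. World frame = base frame: x ahead of the robot, y to its left, z up, the work surface at z = 0. Lengths are in m, angles in rad, forces in N, time in s.
With the tool pointing down it reaches from about 0.275 to 0.875 m from the base axis. Payload 12.5 kg.
Tool frame: the origin (TCP) lies at the very end of the fingers, on their centre line; the grasp point (between the pads) lies 19 mm behind it; z points along the fingers, y is the line along which they close (so a half turn about z gives the same grasp; the last joint's range is limited). The gripper opens to 85 mm and grips with 20 to 120 N. Pads are 22 mm wide; open, the fingers measure 114 mm over their backs; the gripper's body (76 mm by 85 mm) begins 54 mm behind the grasp point. The pads swing forward as they close: fully open they stand 13 mm farther back than shut.
Start: joints at [-1.232, 0.351, 1.652, -0, 1.139, -0.085], TCP at [0.226, -0.501, 0.231] pointing down, gripper open.
Joint ranges: [-2.75, 2.75], [-0.79, 2.1], [0.01, 2.65], [-1.57, 4.71], [0.07, 3.14], [-2.87, 2.87]. Speed limits (rad/s): [2.22, 2.22, 2.79, 3.14, 3.14, 3.14].

### API

Orientations are given as a rotation vector (axis times angle).
In Python, from cell import arm gives the robot as it stands. The module is installed in compiled form; this text tells all that it offers.
- The arm moves only by the tool step_arm, never from a script. Its argument "motion" is a list of rows, each a list of 7 numbers: the finger opening in mm, from 0 to 85.4, then the shift along the world's x, y, z each as a share of 25 mm, from -1 to 1, then the turn, a rotation vector about the world's x, y, z each as a share of 6 degrees, from -1 to 1. In form: [[gripper, x, y, z, wx, wy, wz], ...]. A call has 1 to 12 rows; each row shifts and turns the commanded pose from where the row before left it; what a row does not reach is not made up. A row lasts 1/8 s, in which the tool goes at most 62.5 mm and 10.7 degrees, less where a joint would pass 70% of its speed; a pose out of reach is approached as far as the arm can. A call with a number of a shift or a turn outside -1 to 1 is refused whole. A call with a gripper value outside its range is refused whole. The fingers move at their own pace and stop on an object; "grip_force" is the grip in N (left out, the last holds). Time passes only in rows, so rows that do not move let the fingers close. It gives the time, the measured TCP pose, the force, the opening and the grip force at its end, in the units of the state.
- arm.get_obs(): the state, without advancing time (a new reading comes with each control period).
- arm.capture(name): name is "scene" or "top" or "wrist"; returns a dict with "color" (384x512x3 uint8, red, green, blue), "range_z" (384x512 float32, m along the optical axis (not along the pixel's ray), 0 where there is no reading), "camera_matrix" (3x3 intrinsics, pixels), "rvec" (rotation vector, rad) and "tvec" (3), from world to camera coordinates, as OpenCV has them. Camera axes: x right, y down, z forward; pixel columns grow to the right and rows downward; lengths in m; the calibration is good to about 2 mm. A picture is of the moment at which its call begins.
- arm.hand_in(): hands the job in; it is judged then, once.
The state is a dict: "time_s": time; "q": joint angles; "dq": joint speeds; "effort": joint torques, N m; "eef_pos": TCP position; "orientation": TCP orientation; "wrist_force": force on the tool from outside, world axes, zero at the start; "ft_torque": the same for the moment, N m; "opening": opening from 0.0 (shut) to 1.0 (fully open); "gripper_force": force on a finger pad.
Only numpy, scipy, OpenCV 4.12 (cv2) and the standard library are available. Lean on these libraries where they do the work, as an engineer would, in place of code of your own. Each camera call takes 0.05 s, during which the arm holds its last target. There are 200 camera calls.

### The job

The wooden prize wheel has a heavy side that cannot be seen, and its stiff axle keeps it from swinging there by itself. Turn the wheel slowly by its handles, feel which way it wants to go, then bring the heavy side straight down (within about fifteen degrees) and finish while still gripping a handle firmly, holding the wheel still so that a counterweight can be glued on opposite. Leave the jars, the cup and the steel weight on the table where they are.

Things in the scene. Friction and masses are not known exactly. Their poses are not given: they have to be found in the camera images.
- hub (a point): Centre of the prize wheel, on its axle, 165 mm above the table; fixed, does not turn with the wheel. x is along the level axle, away from the robot, out of the wheel's painted face; y is level, in the plane of the wheel; z is up. The stand is screwed down and may be turned on the table by up to about 23 degrees either way.
- stand: Light wood stand; origin under the hub on the table, axes as the hub's. Base 170 mm (x) by 220 mm (y), 18 mm thick. Its post (50 mm wide in y, top 193 mm above the table) stands on the robot's side of the wheel, 40 to 70 mm from the wheel's mid plane.
- red_handle (a point): Middle of the one red handle, 118 mm from the axle; z points outward along it, x along the axle. Six straight round handles (16 mm in diameter, five of bare wood) stick out radially every 60 degrees, like a ship's wheel, from 85 to 135 mm from the axle, in the disc's mid plane. The red one is only a mark: the heavy side can be anywhere in relation to it.
- wheel (a joint): Turn of the wheel in rad: 0 with the red handle straight up, growing as the top of the wheel moves towards the hub's -y (clockwise as seen from the robot). It turns without end either way. The axle drags with a constant 0.55 N m against any turning, more than the heavy side can pull, so it stays where it is left; after a quick push it coasts on a few mm.
- disc (a point): Centre of the wheel's disc (same place as the hub, turns with the wheel): 170 mm in diameter, 30 mm thick. A slug hidden inside makes one side heavy, by 0.35 to 0.47 N m when that side is level with the axle: at a handle's middle it then takes up to about 8.7 N to raise it and as little as 0.6 N to lower it; about 4.7 N either way when it is straight up or down.
- jar_dark_mid (a point): Bystander: dark jar with black lid, 62 mm in diameter, 65 mm tall; point at half height.
- jar_grey_mid (a point): Bystander: grey jar with black lid, 62 mm in diameter, 65 mm tall; point at half height.
- cup_mid (a point): Bystander: white plastic cup, 74 mm across the rim, 85 mm tall; point at half height.
- balance_weight_mid (a point): Bystander: small steel block 45 x 30 x 12 mm, the counterweight to be glued on later by someone else; point at its centre.

How it is judged:
By the outcome, as a careful person would: the job done as asked, in the order asked, and still so for the second after the job is handed in, while the arm keeps its last pose, push and grip.
It also fails if it takes over 72 s, if anything falls off the work surface, if the arm or the gripper's body presses on something with over 40 N, if the wrist force passes 120 N, or if a joint passes its speed limit or range.

## Working session

There is one attempt and no reset: what is moved stays moved. The work goes in short steps, Python scripts to look and compute and a tool call to move; the robot and the scene stay as the last step left them, time stands still between calls to the robot, and variables do not carry over. Pictures are saved under pics/ and viewed, at most 10 in all, crops included, and the job is handed in when it is done.

Besides the shell and the picture viewer there is one more tool, called after "Emit:" in YAML: its name, and indented under it one key for each argument. step_arm: Moves the arm, as the interface text tells. Shift numbers are shares of 25 mm and turn numbers shares of 6 degrees, none past 1 either way. Its arguments: {"type":"object","properties":{"motion":{"type":"array","items":{"type":"array","items":{"type":"number"}}},"grip_force":{"type":"number"}},"required":["motion"]}

```bash
mkdir -p pics; cat > h.py <<'E'
import numpy as np, cv2
from cell import arm
def cap(n,save=None):
    c=arm.capture(n)
    if save: cv2.imwrite('pics/'+save,c['color'][:,:,::-1])
    R=cv2.Rodrigues(np.array(c['rvec'],float))[0]; t=np.array(c['tvec'],float).ravel(); K=np.array(c['camera_matrix'])
    z=c['range_z']; v,u=np.mgrid[:z.shape[0],:z.shape[1]]
    P=np.stack([(u-K[0,2])/K[0,0]*z,(v-K[1,2])/K[1,1]*z,z],-1)
    W=(P-t)@R
    W[z<=0]=np.nan
    return c['color'],W,R,t,K
E
python3 - <<'E'
from h import *
a=[]
for n in('scene','top'):
    c,W,R,t,K=cap(n); a.append(c); np.savez(n+'.npz',c=c,W=W); print(n,-R.T@t)
cv2.imwrite('pics/a.png',cv2.resize(np.vstack(a),None,fx=.78,fy=.78)[:,:,::-1])
cv2.imwrite('pics/s.png',a[0][:,:,::-1]);cv2.imwrite('pics/t.png',a[1][:,:,::-1])
print({k:np.round(v,3) for k,v in arm.get_obs().items()})
E
```

```text
scene [ 1.20238532e+00 -5.73192178e-04  1.09604633e+00]
top [0.50781959 0.03566064 1.204001  ]
{'time_s': np.float64(0.1), 'q': array([-1.232,  0.351,  1.652,  0.   ,  1.139, -0.085]), 'dq': array([ 0.001, -0.003, -0.001, -0.   ,  0.002, -0.001]), 'effort': array([ 1.0000e-03, -5.0683e+01, -2.9187e+01, -0.0000e+00,  3.0000e-03,
       -0.0000e+00]), 'eef_pos': array([ 0.226, -0.501,  0.231]), 'orientation': array([-3.07 , -0.661,  0.   ]), 'wrist_force': array([-0.023,  0.706,  0.341]), 'ft_torque': array([0.04 , 0.027, 0.005]), 'gripper_force': np.float64(0.0), 'opening': np.float64(1.003)}
```

View pics/a.png

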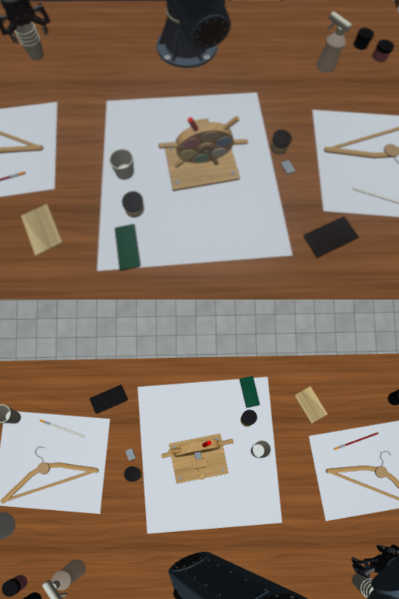

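The scene camera looks back at the robot from the front. The wheel is near (205,145), with a cup and two jars beside it. In the top view (lower half) the wheel is edge-on near (195,450), with the red handle near (208,443).

```bash
python3 - <<'E'
from h import *
for n in('scene','top'):
    d=np.load(n+'.npz');c,W=d['c'],d['W']
    hsv=cv2.cvtColor(c,cv2.COLOR_RGB2HSV)
    inb=(W[...,0]>.2)&(W[...,0]<.75)&(abs(W[...,1])<.35)
    m=((hsv[...,0]<8)|(hsv[...,0]>172))&(hsv[...,1]>170)&(hsv[...,2]>90)&inb&(W[...,2]>.08)
    v,u=np.where(m); P=W[m]; print(n,'red',len(P),u.mean(),v.mean(),P.mean(0).round(3),P.min(0).round(3),P.max(0).round(3))
    # heights: components
    for lo,hi in((.015,.022),(.04,.1),(.1,.15),(.15,.185),(.185,.32)):
        mm=(inb&(W[...,2]>lo)&(W[...,2]<hi)).astype(np.uint8)
        k,l,s,ce=cv2.connectedComponentsWithStats(mm)
        for i in range(1,k):
            if s[i,4]>40:
                Q=W[l==i]; r=cv2.minAreaRect(Q[:,:2].astype(np.float32)*1000)
                print(lo,s[i],Q.mean(0).round(3),Q.min(0).round(3),Q.max(0).round(3),np.round(r[1]),round(r[2],1),np.round(r[0]))
a=cv2.imread('pics/s.png')[110:260,130:340];b=cv2.imread('pics/t.png')[130:260,150:360]
cv2.imwrite('pics/b.png',np.vstack([cv2.resize(a,None,fx=2,fy=2),cv2.resize(b,None,fx=2,fy=2)]))
E
```

```text
scene red 9 243.77777777777777 153.33333333333334 [0.598 0.007 0.292] [0.593 0.005 0.29 ] [0.602 0.009 0.297]
0.015 [ 212  190   96   53 2434] [0.596 0.041 0.018] [ 0.508 -0.075  0.015] [0.662 0.165 0.022] [157. 220.] 9.4 [568.  45.]
0.04 [349 166  26  25 470] [0.505 0.308 0.062] [0.467 0.28  0.04 ] [0.533 0.341 0.07 ] [61. 62.] 63.3 [502. 310.]
0.04 [140 191  32  34 619] [ 0.585 -0.207  0.066] [ 0.552 -0.242  0.04 ] [ 0.625 -0.17   0.089] [72. 72.] 82.6 [ 588. -206.]
0.04 [243 200  41  12 150] [0.599 0.063 0.082] [0.582 0.005 0.042] [0.611 0.101 0.1  ] [15. 97.] 17.8 [603.  53.]
0.04 [223 204  15  11  84] [ 0.606 -0.028  0.082] [ 0.597 -0.044  0.064] [ 0.613 -0.01   0.099] [15. 34.] 7.5 [605. -27.]
0.04 [157 245  27  28 581] [ 0.723 -0.164  0.063] [ 0.689 -0.195  0.04 ] [ 0.75  -0.134  0.07 ] [61. 60.] 6.1 [ 720. -164.]
0.1 [300 178  18   8  81] [0.573 0.162 0.146] [0.56  0.137 0.138] [0.581 0.179 0.15 ] [16. 44.] 17.2 [571. 158.]
0.1 [228 188  70  20 615] [0.604 0.05  0.126] [ 0.588 -0.03   0.1  ] [0.619 0.13  0.15 ] [ 15. 162.] 7.0 [605.  51.]
0.15 [219 179  92  20 680] [0.605 0.0
[... 1044 characters left out ...]
204.]
0.04 [158 214  22  20 331] [0.5   0.31  0.065] [0.471 0.281 0.04 ] [0.53  0.343 0.071] [61. 59.] 46.0 [500. 311.]
0.04 [254 215   8  16  79] [0.497 0.034 0.077] [0.475 0.023 0.053] [0.521 0.044 0.083] [47. 17.] 7.4 [497.  34.]
0.15 [246 195  14  11  80] [0.563 0.046 0.175] [0.549 0.028 0.155] [0.577 0.065 0.184] [24. 37.] 9.7 [562.  45.]
0.185 [215 179  84  23 884] [0.589 0.042 0.235] [ 0.56  -0.081  0.185] [0.618 0.142 0.298] [ 38. 226.] 10.2 [596.  32.]
0.185 [246 203  19  14 197] [0.535 0.04  0.193] [0.517 0.015 0.188] [0.553 0.065 0.199] [30. 49.] 10.3 [535.  40.]
0.185 [219 324  60  28 694] [0.224 0.07  0.278] [ 0.2   -0.01   0.199] [0.247 0.136 0.32 ] [  9. 154.] 18.8 [225.  64.]
```

View pics/b.png

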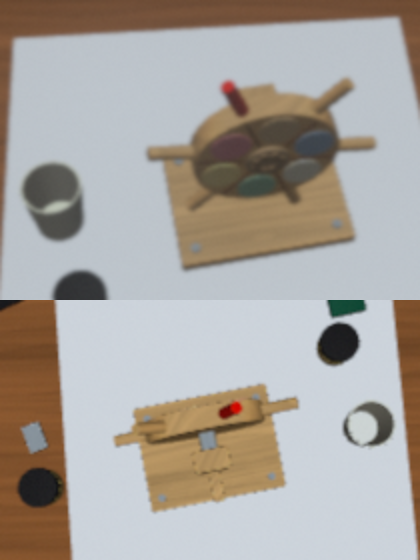

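The crops show the red handle up and slightly to the robot's right, about 17° in the joint's sense. The hub is near (0.589, 0.050) with the stand yawed about +10°. I'll approach the red handle from outside along its radius.

```bash
cat >> h.py <<'E'
from scipy.spatial.transform import Rotation as Ro
HUB=np.array([.589,.050,.165]); PSI=np.radians(10)
XH=np.array([np.cos(PSI),np.sin(PSI),0]); YH=np.array([-np.sin(PSI),np.cos(PSI),0])
def pose(th,r):  # th deg, r = TCP distance from axle
    q=np.radians(th); o=-np.sin(q)*YH+np.cos(q)*np.array([0,0,1])
    z=-o; y=-np.cos(q)*YH-np.sin(q)*np.array([0,0,1]); x=np.cross(y,z)
    return HUB+r*o, Ro.from_matrix(np.c_[x,y,z])
def rows(targets,start=None):
    o=arm.get_obs(); p,R=(o['eef_pos'],Ro.from_rotvec(o['orientation'])) if start is None else start
    for P,Q in targets:
        d=(P-p)/.025; w=np.degrees((Q*R.inv()).as_rotvec())/6
        print(np.r_[d,w].round(2).tolist()); p,R=P,Q
def tq():
    o=arm.get_obs(); F=o['wrist_force']; r=o['eef_pos']-HUB
    a=np.degrees(np.arctan2(-r@YH,r[2]))
    print('t',o['time_s'],'ang',round(a,1),'r',np.hypot(r@YH,r[2]).round(4),'x',round(r@XH,4),'F',F.round(2),'M',o['ft_torque'].round(3),'rxF',round(np.cross(r,F)@XH,3),'+M',round((np.cross(r,F)+o['ft_torque'])@XH,3),'open',o['opening'])
E
python3 - <<'E'
from h import *
rows([pose(17,.21)])
d=np.load('top.npz');c,W=d['c'],d['W'];hsv=cv2.cvtColor(c,cv2.COLOR_RGB2HSV)
m=((hsv[...,0]<8)|(hsv[...,0]>172))&(hsv[...,1]>150)&(W[...,2]>.2)
P=W[m]-HUB; y=P@YH; print(np.c_[P@XH,y,P[:,2],np.degrees(np.arctan2(-y,P[:,2]))].round(3)[::3])
E
```

```text
[14.94, 19.62, 5.4, 2.71, 0.84, -2.36]
[[ 7.0000e-03 -4.1000e-02  1.2700e-01  1.7764e+01]
 [ 1.1000e-02 -5.1000e-02  7.1000e-02  3.5746e+01]
 [ 4.0000e-03 -4.3000e-02  1.2800e-01  1.8469e+01]
 [ 5.0000e-03 -3.3000e-02  1.1500e-01  1.5930e+01]
 [ 2.0000e-03 -4.0000e-02  1.3300e-01  1.6610e+01]
 [ 1.0000e-03 -4.7000e-02  1.2800e-01  2.0238e+01]
 [ 3.0000e-03 -3.0000e-02  1.1100e-01  1.5140e+01]
 [-0.0000e+00 -3.7000e-02  1.3000e-01  1.5756e+01]
 [-1.0000e-03 -4.4000e-02  1.2900e-01  1.8907e+01]
 [ 3.0000e-03 -2.5000e-02  9.5000e-02  1.4753e+01]
 [-1.0000e-03 -3.2000e-02  1.1900e-01  1.4887e+01]
 [-3.0000e-03 -3.9000e-02  1.3100e-01  1.6466e+01]
 [-4.0000e-03 -4.6000e-02  1.2600e-01  2.0117e+01]
 [-1.0000e-03 -2.7000e-02  1.0500e-01  1.4231e+01]
 [-4.0000e-03 -3.4000e-02  1.2200e-01  1.5414e+01]
 [-6.0000e-03 -4.1000e-02  1.2600e-01  1.7983e+01]
 [-2.0000e-03 -2.4000e-02  9.4000e-02  1.4263e+01]
 [-5.0000e-03 -3.1000e-02  1.1200e-01  1.5497e+01]
 [-5.0000e-03 -2.6000e-02  9.4000e-02  1.5430e+01]]
```

Emit:
step_arm:
  motion:
    - [85, 0.7, 0.9, 0.9, 0.1, 0.05, -0.1]
    - [85, 0.7, 0.9, 0.9, 0.1, 0.05, -0.1]
    - [85, 0.7, 0.9, 0.9, 0.1, 0.05, -0.1]
    - [85, 0.7, 0.95, 0.9, 0.1, 0.05, -0.1]
    - [85, 0.7, 0.95, 0.6, 0.1, 0.05, -0.1]
    - [85, 0.75, 1, 0.6, 0.1, 0.05, -0.1]
    - [85, 0.75, 1, 0.6, 0.1, 0.05, -0.1]
    - [85, 0.75, 1, 0, 0.1, 0.05, -0.1]
    - [85, 0.75, 1, 0, 0.1, 0.05, -0.1]
    - [85, 0.75, 1, 0, 0.1, 0.05, -0.1]
    - [85, 0.75, 1, 0, 0.2, 0.05, -0.1]
    - [85, 0.75, 1, 0, 0.2, 0.05, -0.1]

```text
time_s: 1.6
eef_pos: [0.4454, -0.2103, 0.3661]
orientation: [-2.95, -0.443, 0.048]
wrist_force: [1.4, 0.0, 0.7]
opening: 0.996
gripper_force: 0.0
```

Emit:
step_arm:
  motion:
    - [85, 0.75, 1, 0, 0.2, 0, -0.1]
    - [85, 0.75, 1, 0, 0.2, 0, -0.1]
    - [85, 0.75, 1, 0, 0.2, 0.05, -0.1]
    - [85, 0.75, 1, 0, 0.2, 0, -0.1]
    - [85, 0.75, 1, 0, 0.2, 0.05, -0.1]
    - [85, 0.75, 1, 0, 0.2, 0, -0.15]
    - [85, 0.75, 1, 0, 0.1, 0.05, -0.2]
    - [85, 0.75, 1, 0, 0.1, 0.05, -0.3]
    - [85, 0, 0, 0, 0, 0, 0]

```text
time_s: 2.72
eef_pos: [0.5953, -0.0101, 0.3655]
orientation: [-2.824, -0.256, 0.028]
wrist_force: [-0.4, -0.5, -0.4]
opening: 0.995
gripper_force: 0.0
```

```bash
python3 - <<'E'
from h import *
tq()
c,W,R,t,K=cap('wrist','w1.png')
rows([pose(17.5,.18),pose(17.5,.099)])
o=arm.get_obs(); print(o['q'].round(2))
E
```

```text
t 2.725 ang 16.7 r 0.2094 x -0.0043 F [-0.42 -0.52 -0.41] M [-0.138 -0.007 -0.035] rxF 0.113 +M -0.024 open 0.9953865086295672
[0.14, 0.31, -1.16, -0.02, 0.07, -0.04]
[-0.17, 0.96, -3.09, 0.0, 0.0, 0.0]
[-0.22  0.38  1.31  0.28  1.57  1.15]
```

View pics/w1.png

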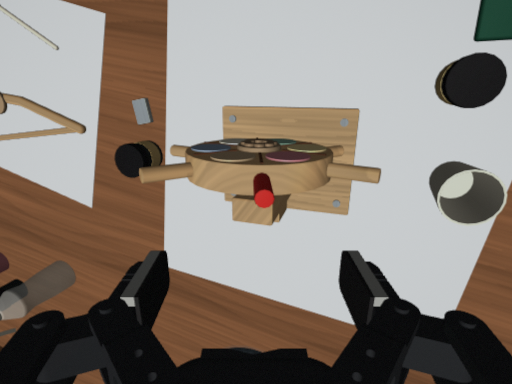

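The wrist view shows the red handle at (263,190), centred between the fingers. I'm moving in and closing.

Emit:
step_arm:
  motion:
    - [85, 0.15, 0.3, -0.6, 0, 0.05, 0]
    - [85, 0, 0, -0.6, 0, 0, 0]
    - [85, -0.05, 0.25, -0.75, 0, 0, 0]
    - [85, -0.05, 0.25, -0.8, 0, 0, 0]
    - [60, -0.05, 0.25, -0.75, 0, 0, 0]
    - [40, -0.05, 0.2, -0.8, 0, 0, 0]
    - [25, 0, 0, 0, 0, 0, 0]
    - [0, 0, 0, 0, 0, 0, 0]
    - [0, 0, 0, 0, 0, 0, 0]
    - [0, 0, 0, 0, 0, 0, 0]
    - [0, 0, 0, 0, 0, 0, 0]
  grip_force: 60

```text
time_s: 4.15
eef_pos: [0.5935, 0.0191, 0.2588]
orientation: [-2.825, -0.252, 0.034]
wrist_force: [-3.1, -5.0, -5.0]
opening: 0.169
gripper_force: 58.5
```

```bash
python3 - <<'E'
from h import *
tq(); o=arm.get_obs(); print(o['gripper_force'],o['q'].round(2))
rows([pose(17.5,.099)]); print()
rows([pose(17.5+4*i,.099) for i in range(1,12)],pose(17.5,.099));print()
rows([pose(17.5-4*i,.099) for i in range(1,12)],pose(17.5,.099))
E
```

```text
t 4.15 ang 18.4 r 0.0988 x -0.0009 F [-3.09 -4.99 -5.  ] M [-1.271  0.291  0.105] rxF 0.567 +M -0.634 open 0.16901287902610787
58.52973282337189 [-0.17  0.45  1.47  0.3   1.34  1.13]
[0.03, 0.06, 0.03, -0.01, 0.03, -0.03]

[0.05, -0.26, -0.09, 0.66, 0.12, 0.0]
[0.04, -0.25, -0.11, 0.66, 0.12, -0.0]
[0.04, -0.24, -0.13, 0.66, 0.12, 0.0]
[0.04, -0.23, -0.14, 0.66, 0.12, 0.0]
[0.04, -0.22, -0.16, 0.66, 0.12, -0.0]
[0.04, -0.21, -0.18, 0.66, 0.12, 0.0]
[0.03, -0.2, -0.19, 0.66, 0.12, 0.0]
[0.03, -0.18, -0.2, 0.66, 0.12, 0.0]
[0.03, -0.17, -0.22, 0.66, 0.12, 0.0]
[0.03, -0.15, -0.23, 0.66, 0.12, -0.0]
[0.02, -0.14, -0.24, 0.66, 0.12, -0.0]

[-0.05, 0.26, 0.07, -0.66, -0.12, 0.0]
[-0.05, 0.27, 0.06, -0.66, -0.12, 0.0]
[-0.05, 0.27, 0.04, -0.66, -0.12, -0.0]
[-0.05, 0.27, 0.02, -0.66, -0.12, -0.0]
[-0.05, 0.27, -0.0, -0.66, -0.12, 0.0]
[-0.05, 0.27, -0.02, -0.66, -0.12, 0.0]
[-0.05, 0.27, -0.04, -0.66, -0.12, -0.0]
[-0.05, 0.27, -0.06, -0.66, -0.12, 0.0]
[-0.05, 0.26, -0.08, -0.66, -0.12, 0.0]
[-0.04, 0.25, -0.1, -0.66, -0.12, -0.0]
[-0.04, 0.25, -0.11, -0.66, -0.12, 0.0]
```

```bash
cat >> h.py <<'E'
def log(tag=''):
    import json
    o=arm.get_obs(); open('log.jsonl','a').write(json.dumps(dict(tag=tag,**{k:np.asarray(v).tolist() for k,v in o.items()}))+'\n'); tq()
E
python3 - <<'E'
from h import *
rows([pose(18+6*i,.099) for i in range(1,7)],pose(18,.099));print()
rows([pose(54-6*i,.099) for i in range(1,19)],pose(54,.099))
E
```

```text
[0.07, -0.38, -0.15, 0.98, 0.17, 0.0]
[0.06, -0.36, -0.19, 0.98, 0.17, -0.0]
[0.06, -0.34, -0.23, 0.98, 0.17, 0.0]
[0.06, -0.32, -0.26, 0.98, 0.17, 0.0]
[0.05, -0.29, -0.29, 0.98, 0.17, -0.0]
[0.05, -0.26, -0.32, 0.98, 0.17, 0.0]

[-0.05, 0.26, 0.32, -0.98, -0.17, 0.0]
[-0.05, 0.29, 0.29, -0.98, -0.17, 0.0]
[-0.06, 0.32, 0.26, -0.98, -0.17, -0.0]
[-0.06, 0.34, 0.23, -0.98, -0.17, -0.0]
[-0.06, 0.36, 0.19, -0.98, -0.17, 0.0]
[-0.07, 0.38, 0.15, -0.98, -0.17, -0.0]
[-0.07, 0.39, 0.11, -0.98, -0.17, 0.0]
[-0.07, 0.4, 0.06, -0.98, -0.17, -0.0]
[-0.07, 0.41, 0.02, -0.98, -0.17, 0.0]
[-0.07, 0.41, -0.02, -0.98, -0.17, 0.0]
[-0.07, 0.4, -0.06, -0.98, -0.17, 0.0]
[-0.07, 0.39, -0.11, -0.98, -0.17, -0.0]
[-0.07, 0.38, -0.15, -0.98, -0.17, 0.0]
[-0.06, 0.36, -0.19, -0.98, -0.17, -0.0]
[-0.06, 0.34, -0.23, -0.98, -0.17, 0.0]
[-0.06, 0.32, -0.26, -0.98, -0.17, 0.0]
[-0.05, 0.29, -0.29, -0.98, -0.17, -0.0]
[-0.05, 0.26, -0.32, -0.98, -0.17, 0.0]
```

Turning +36° in steps of 3° per row, logging every 6°.

Emit:
step_arm:
  motion:
    - [0, 0.03, -0.19, -0.07, 0.49, 0.09, 0]
    - [0, 0.04, -0.19, -0.08, 0.49, 0.08, 0]

```text
time_s: 4.4
eef_pos: [0.5951, 0.0101, 0.2554]
orientation: [-2.719, -0.244, 0.045]
wrist_force: [-4.5, -1.5, -2.9]
opening: 0.169
gripper_force: 59.8
```

```bash
python3 -c "from h import *;log('+')"
```

```text
t 4.4 ang 24.1 r 0.099 x -0.0009 F [-4.47 -1.52 -2.88] M [-0.982  0.677  0.302] rxF 0.182 +M -0.668 open 0.16902592437668712
```

Emit:
step_arm:
  motion:
    - [0, 0.03, -0.18, -0.09, 0.49, 0.09, 0]
    - [0, 0.03, -0.18, -0.1, 0.49, 0.08, 0]

```text
time_s: 4.65
eef_pos: [0.5968, 0.0009, 0.2509]
orientation: [-2.616, -0.234, 0.055]
wrist_force: [-4.0, -0.9, -1.4]
opening: 0.175
gripper_force: 60.0
```

```bash
python3 -c "from h import *;log('+')"
```

```text
t 4.65 ang 30.0 r 0.0992 x -0.0009 F [-4.   -0.92 -1.4 ] M [-0.882  0.555  0.29 ] rxF 0.087 +M -0.685 open 0.17534278688861016
```

Emit:
step_arm:
  motion:
    - [0, 0.03, -0.17, -0.11, 0.49, 0.09, 0]
    - [0, 0.03, -0.17, -0.12, 0.49, 0.08, 0]

```text
time_s: 4.9
eef_pos: [0.5983, -0.0077, 0.2454]
orientation: [-2.512, -0.225, 0.064]
wrist_force: [-5.4, -2.3, 1.0]
opening: 0.169
gripper_force: 60.2
```

```bash
python3 -c "from h import *;log('+')"
```

```text
t 4.9 ang 36.0 r 0.0994 x -0.0008 F [-5.38 -2.26  1.03] M [-0.784  0.689  0.468] rxF 0.044 +M -0.608 open 0.1685890493648427
```

Emit:
step_arm:
  motion:
    - [0, 0.03, -0.16, -0.13, 0.49, 0.09, 0]
    - [0, 0.03, -0.16, -0.13, 0.49, 0.08, 0]

```text
time_s: 5.15
eef_pos: [0.5998, -0.0157, 0.2391]
orientation: [-2.408, -0.216, 0.073]
wrist_force: [-6.4, -1.6, 1.6]
opening: 0.173
gripper_force: 60.1
```

```bash
python3 -c "from h import *;log('+')"
```

```text
t 5.15 ang 41.9 r 0.0996 x -0.0008 F [-6.4  -1.57  1.61] M [-0.622  0.803  0.592] rxF -0.075 +M -0.548 open 0.17261860748263774
```

Emit:
step_arm:
  motion:
    - [0, 0.03, -0.15, -0.14, 0.49, 0.09, 0]
    - [0, 0.02, -0.14, -0.15, 0.49, 0.08, 0]

```text
time_s: 5.4
eef_pos: [0.6011, -0.023, 0.2319]
orientation: [-2.305, -0.207, 0.081]
wrist_force: [-5.4, -2.4, 2.9]
opening: 0.173
gripper_force: 60.3
```

```bash
python3 -c "from h import *;log('+')"
```

```text
t 5.4 ang 47.9 r 0.0997 x -0.0008 F [-5.41 -2.38  2.94] M [-0.518  0.67   0.698] rxF -0.123 +M -0.517 open 0.17253541683163973
```

Emit:
step_arm:
  motion:
    - [0, 0.03, -0.13, -0.16, 0.49, 0.09, 0]
    - [0, 0.02, -0.13, -0.16, 0.49, 0.08, 0]

```text
time_s: 5.65
eef_pos: [0.6022, -0.0295, 0.224]
orientation: [-2.201, -0.197, 0.089]
wrist_force: [-6.3, -2.4, 3.1]
opening: 0.167
gripper_force: 60.2
```

```bash
python3 -c "
from h import *;log('+')
o=arm.get_obs();print(o['q'].round(2),o['gripper_force']);P,Q=pose(53,.099);print((Q*Ro.from_rotvec(o['orientation']).inv()).as_rotvec(True))"
```

```text
t 5.65 ang 53.8 r 0.0999 x -0.0008 F [-6.3  -2.39  3.12] M [-0.398  0.683  0.889] rxF -0.177 +M -0.451 open 0.16698552728451335
[-0.43  0.71  1.37  0.73  1.68  0.81] 60.182533264160156
[-0.55440933  0.3314947  -0.04305226]
```

The moments look referenced near the flange, about 0.17–0.19 m behind the tip, so I'll fit that lever. Now I'll sweep back through the top to −54°.

Emit:
step_arm:
  motion:
    - [0, -0.02, 0.13, 0.16, -0.49, -0.08, 0]
    - [0, -0.03, 0.13, 0.16, -0.49, -0.09, 0]
    - [0, -0.02, 0.14, 0.15, -0.49, -0.09, 0]

```text
time_s: 6.02
eef_pos: [0.6005, -0.0199, 0.2352]
orientation: [-2.361, -0.211, 0.076]
wrist_force: [-5.6, -5.9, -1.8]
opening: 0.172
gripper_force: 59.9
```

```bash
python3 -c "from h import *;log('-')"
```

```text
t 6.025 ang 45.3 r 0.0997 x -0.0008 F [-5.59 -5.91 -1.81] M [-1.013  0.66   0.629] rxF 0.468 +M -0.415 open 0.17200933357661793
```

Emit:
step_arm:
  motion:
    - [0, -0.03, 0.15, 0.14, -0.49, -0.08, 0]
    - [0, -0.03, 0.16, 0.13, -0.49, -0.09, 0]
    - [0, -0.03, 0.16, 0.13, -0.49, -0.09, 0]

```text
time_s: 6.4
eef_pos: [0.5984, -0.0081, 0.2451]
orientation: [-2.517, -0.225, 0.062]
wrist_force: [-2.9, -7.0, -3.9]
opening: 0.167
gripper_force: 59.6
```

```bash
python3 -c "from h import *;log('-')"
```

```text
t 6.4 ang 36.3 r 0.0994 x -0.0008 F [-2.95 -7.02 -3.92] M [-1.294  0.391  0.317] rxF 0.744 +M -0.462 open 0.16703733723845063
```

Emit:
step_arm:
  motion:
    - [0, -0.03, 0.17, 0.12, -0.49, -0.08, 0]
    - [0, -0.03, 0.17, 0.11, -0.49, -0.09, 0]
    - [0, -0.03, 0.18, 0.1, -0.49, -0.09, 0]

```text
time_s: 6.78
eef_pos: [0.5961, 0.005, 0.2531]
orientation: [-2.672, -0.239, 0.047]
wrist_force: [-2.3, -6.3, -6.1]
opening: 0.169
gripper_force: 59.4
```

```bash
python3 -c "from h import *;log('-')"
```

```text
t 6.775 ang 27.4 r 0.0992 x -0.0008 F [-2.31 -6.34 -6.12] M [-1.343  0.407  0.156] rxF 0.793 +M -0.459 open 0.16850005392757195
```

Emit:
step_arm:
  motion:
    - [0, -0.03, 0.18, 0.09, -0.49, -0.08, 0]
    - [0, -0.04, 0.19, 0.08, -0.49, -0.09, 0]
    - [0, -0.03, 0.19, 0.07, -0.49, -0.09, 0]

```text
time_s: 7.15
eef_pos: [0.5936, 0.019, 0.2588]
orientation: [-2.827, -0.253, 0.031]
wrist_force: [-0.9, -5.2, -8.5]
opening: 0.17
gripper_force: 59.2
```

```bash
python3 -c "from h import *;log('-')"
```

```text
t 7.15 ang 18.4 r 0.0988 x -0.0009 F [-0.86 -5.24 -8.54] M [-1.354  0.21   0.021] rxF 0.737 +M -0.56 open 0.17012903605670282
```

Emit:
step_arm:
  motion:
    - [0, -0.03, 0.19, 0.06, -0.49, -0.08, 0]
    - [0, -0.04, 0.2, 0.05, -0.49, -0.09, 0]
    - [0, -0.03, 0.2, 0.04, -0.49, -0.09, 0]

```text
time_s: 7.52
eef_pos: [0.5909, 0.0338, 0.2622]
orientation: [-2.982, -0.268, 0.013]
wrist_force: [-0.5, -7.3, -11.0]
opening: 0.167
gripper_force: 58.9
```

```bash
python3 -c "from h import *;log('-')"
```

```text
t 7.525 ang 9.5 r 0.0985 x -0.0009 F [ -0.54  -7.34 -10.96] M [-1.404  0.167 -0.069] rxF 0.871 +M -0.482 open 0.16690106559393394
```

Emit:
step_arm:
  motion:
    - [0, -0.04, 0.2, 0.03, -0.49, -0.08, 0]
    - [0, -0.04, 0.2, 0.02, -0.49, -0.09, 0]
    - [0, -0.03, 0.2, 0.01, -0.49, -0.09, 0]

```text
time_s: 7.9
eef_pos: [0.5882, 0.0488, 0.2632]
orientation: [3.121, 0.28, 0.006]
wrist_force: [2.8, -8.1, -14.5]
opening: 0.17
gripper_force: 58.5
```

```bash
python3 -c "
from h import *;log('-')
o=arm.get_obs();print(o['q'].round(2),o['gripper_force']);P,Q=pose(0,.099);print((Q*Ro.from_rotvec(o['orientation']).inv()).as_rotvec(True))"
```

```text
t 7.9 ang 0.6 r 0.0982 x -0.001 F [  2.81  -8.12 -14.45] M [-1.083 -0.251 -0.069] rxF 0.848 +M -0.262 open 0.169677288694392
[ 0.01  0.39  1.51 -0.01  1.23  1.4 ] 58.502265214920044
[ 0.45412052  0.27433393 -0.26278588]
```

Emit:
step_arm:
  motion:
    - [0, -0.03, 0.2, -0.04, -0.49, -0.08, 0]
    - [0, -0.04, 0.2, -0.04, -0.49, -0.09, 0]
    - [0, -0.03, 0.2, -0.04, -0.49, -0.09, 0]

```text
time_s: 8.28
eef_pos: [0.5857, 0.0638, 0.2618]
orientation: [2.965, 0.266, 0.027]
wrist_force: [-4.3, -8.1, -0.4]
opening: 0.166
gripper_force: 59.9
```

```bash
python3 -c "from h import *;log('-')"
```

```text
t 8.275 ang -8.3 r 0.0978 x -0.0009 F [-4.28 -8.07 -0.38] M [-1.163  0.814 -0.181] rxF 0.692 +M -0.311 open 0.16554759308643294
```

Emit:
step_arm:
  motion:
    - [0, -0.04, 0.2, -0.05, -0.49, -0.08, 0]
    - [0, -0.04, 0.19, -0.06, -0.49, -0.09, 0]
    - [0, -0.03, 0.19, -0.07, -0.49, -0.09, 0]

```text
time_s: 8.65
eef_pos: [0.5831, 0.0784, 0.258]
orientation: [2.81, 0.252, 0.046]
wrist_force: [-4.9, -7.6, 4.4]
opening: 0.171
gripper_force: 60.3
```

```bash
python3 -c "from h import *;log('-')"
```

```text
t 8.65 ang -17.3 r 0.0974 x -0.0009 F [-4.94 -7.6   4.4 ] M [-1.073  0.864 -0.316] rxF 0.744 +M -0.163 open 0.17086888966613142
```

Emit:
step_arm:
  motion:
    - [0, -0.03, 0.18, -0.08, -0.49, -0.08, 0]
    - [0, -0.04, 0.18, -0.09, -0.49, -0.09, 0]
    - [0, -0.03, 0.18, -0.1, -0.49, -0.09, 0]

```text
time_s: 9.02
eef_pos: [0.5806, 0.0922, 0.252]
orientation: [2.655, 0.238, 0.063]
wrist_force: [-6.6, -5.4, 10.6]
opening: 0.171
gripper_force: 60.8
```

```bash
python3 -c "from h import *;log('-')"
```

```text
t 9.025 ang -26.3 r 0.0971 x -0.0009 F [-6.64 -5.43 10.61] M [-1.124  1.011 -0.629] rxF 0.822 +M -0.109 open 0.17074892400060634
```

Emit:
step_arm:
  motion:
    - [0, -0.03, 0.17, -0.11, -0.49, -0.08, 0]
    - [0, -0.03, 0.17, -0.12, -0.49, -0.09, 0]
    - [0, -0.03, 0.16, -0.13, -0.49, -0.09, 0]

```text
time_s: 9.4
eef_pos: [0.5784, 0.1051, 0.2438]
orientation: [2.499, 0.223, 0.078]
wrist_force: [-10.1, -1.2, 15.4]
opening: 0.168
gripper_force: 61.5
```

```bash
python3 -c "from h import *;log('-')"
```

```text
t 9.4 ang -35.5 r 0.0967 x -0.0009 F [-10.11  -1.18  15.43] M [-1.406  1.12  -1.017] rxF 0.819 +M -0.371 open 0.1678693896582253
```

Emit:
step_arm:
  motion:
    - [0, -0.03, 0.15, -0.13, -0.49, -0.08, 0]
    - [0, -0.03, 0.15, -0.14, -0.49, -0.09, 0]
    - [0, -0.02, 0.14, -0.15, -0.49, -0.09, 0]

```text
time_s: 9.78
eef_pos: [0.5764, 0.1166, 0.2336]
orientation: [2.344, 0.209, 0.092]
wrist_force: [-12.0, 2.9, 18.7]
opening: 0.17
gripper_force: 61.8
```

```bash
cat >> h.py <<'E'
def fit(Ffix=None,Lfix=None):
    import json
    D=[json.loads(l) for l in open('log.jsonl')]; A=[];b=[]
    for d in D:
        z=Ro.from_rotvec(d['orientation']).apply([0,0,1]); F=np.array(d['wrist_force']); r=np.array(d['eef_pos'])-HUB
        th=np.arctan2(z@YH,-z[2])+np.radians(d.get('off',0)); s=1 if d['tag']=='+' else -1
        ex=np.cross(-z,F)@XH; y=(np.cross(r,F)+d['ft_torque'])@XH
        row=[np.sin(th),np.cos(th)]
        if Ffix is None: row.append(-s)
        else: y+=s*Ffix
        if Lfix is None: row.append(-ex)
        else: y+=Lfix*ex
        A.append(row);b.append(y)
    A=np.array(A);b=np.array(b);x,*_=np.linalg.lstsq(A,b,rcond=None);e=b-A@x
    print('F',Ffix,'L',Lfix,'x',x.round(3),'rms',e.std().round(3),'amp',np.hypot(*x[:2]).round(3),'red ang for heavy down',np.degrees(np.arctan2(-x[0],-x[1])).round(0) if 0 else '', 'zero', np.degrees(np.arctan2(-x[1],x[0])).round(1)); return e,x
E
python3 -c "
from h import *;log('-')
o=arm.get_obs();print(o['q'].round(2),o['gripper_force'])
for F in (None,.55):
  for L in (None,0,.15,.17,.19,.21): e,x=fit(F,L)
print(fit()[0].round(2))"
```

```text
t 9.775 ang -44.7 r 0.0964 x -0.0009 F [-11.97   2.88  18.71] M [-1.559  1.027 -1.3  ] rxF 0.932 +M -0.425 open 0.16952778654700015
[ 0.43  0.56  1.53 -0.78  1.37  2.11] 61.77124321460724
F None L None x [-0.321 -0.041  0.355  0.087] rms 0.09 amp 0.324 red ang for heavy down  zero 172.7
F None L 0 x [-0.142 -0.514  0.09 ] rms 0.114 amp 0.533 red ang for heavy down  zero 105.5
F None L 0.15 x [-0.45   0.3    0.546] rms 0.103 amp 0.541 red ang for heavy down  zero -146.3
F None L 0.17 x [-0.491  0.409  0.606] rms 0.112 amp 0.639 red ang for heavy down  zero -140.2
F None L 0.19 x [-0.532  0.517  0.667] rms 0.122 amp 0.742 red ang for heavy down  zero -135.8
F None L 0.21 x [-0.573  0.626  0.728] rms 0.133 amp 0.849 red ang for heavy down  zero -132.5
F 0.55 L None x [-0.411  0.253  0.144] rms 0.102 amp 0.483 red ang for heavy down  zero -148.4
F 0.55 L 0 x [ 0.403 -0.823] rms 0.355 amp 0.917 red ang for heavy down  zero 63.9
F 0.55 L 0.15 x [-0.445  0.297] rms 0.103 amp 0.535 red ang for heavy down  zero -146.2
F 0.55 L 0.17 x [-0.558  0.447] rms 0.119 amp 0.715 red ang for heavy down  zero -141.3
F 0.55 L 0.19 x [-0.671  0.596] rms 0.149 amp 0.898 red ang for heavy down  zero -138.4
F 0.55 L 0.21 x [-0.784  0.745] rms 0.186 amp 1.082 red ang for heavy down  zero -136.5
F None L None x [-0.321 -0.041  0.355  0.087] rms 0.09 amp 0.324 red ang for heavy down  zero 172.7
[ 0.01 -0.06  0.01 -0.01 -0.    0.03 -0.1   0.06  0.06 -0.14  0.01  0.15
 -0.06  0.09  0.17 -0.13 -0.12]
```

Gripped, the radial strain swamps the readings (about 0.1 N m scatter), although the heavy side seems roughly opposite the red handle. I'll open to a loose cage so that one pad pushes tangentially, then sweep again both ways.

Emit:
step_arm:
  motion:
    - [21, 0, 0, 0, 0, 0, 0]
    - [21, -0.02, 0.08, 0.08, 0, 0, 0]
    - [21, 0, 0, 0, 0, 0, 0]

```text
time_s: 10.15
eef_pos: [0.5762, 0.1182, 0.2328]
orientation: [2.347, 0.213, 0.09]
wrist_force: [-0.0, -0.1, -0.3]
opening: 0.247
gripper_force: 0.0
```

```bash
python3 -c "
from h import *;tq(); o=arm.get_obs(); z=Ro.from_rotvec(o['orientation']).apply([0,0,1]);print(np.degrees(np.arctan2(z@YH,-z[2])))
rows([pose(-45,.099)]);print()
rows([pose(-45+9*i,.099) for i in range(1,12)],pose(-45,.099))"
```

```text
t 10.15 ang -45.7 r 0.097 x -0.0008 F [-0.01 -0.14 -0.29] M [ 0.325  0.024 -0.03 ] rxF -0.011 +M 0.313 open 0.24746127159744247
-45.07260064989216
[0.03, 0.03, 0.09, 0.01, 0.01, -0.06]

[0.08, -0.47, 0.4, 1.48, 0.26, 0.0]
[0.09, -0.52, 0.32, 1.48, 0.26, -0.0]
[0.1, -0.57, 0.24, 1.48, 0.26, 0.0]
[0.1, -0.6, 0.15, 1.48, 0.26, 0.0]
[0.11, -0.61, 0.05, 1.48, 0.26, -0.0]
[0.11, -0.61, -0.05, 1.48, 0.26, 0.0]
[0.1, -0.6, -0.15, 1.48, 0.26, -0.0]
[0.1, -0.57, -0.24, 1.48, 0.26, -0.0]
[0.09, -0.52, -0.32, 1.48, 0.26, 0.0]
[0.08, -0.47, -0.4, 1.48, 0.26, -0.0]
[0.07, -0.4, -0.47, 1.48, 0.26, 0.0]
```

Unloaded, the moment reads 0.325 at −45° and −0.138 at 17°. That is the gripper's own weight (about 0.46·sin θ), which must be subtracted, so I'm refitting.

```bash
sed -i "s/ex=np.cross(-z,F)@XH; y=/ex=np.cross(-z,F)@XH; y=.46*np.sin(np.arctan2(z@YH,-z[2]))+/" h.py; python3 -c "
from h import *
for F in (None,.55):
  for L in (None,.15,.16,.17,.18,.19): e,x=fit(F,L)
print(fit(.55,.17)[0].round(2))
HUB[1]+=.003;fit(.55);fit(.55,.17);HUB[1]-=.006;fit(.55);fit(.55,.17)"
```

```text
F None L None x [ 0.139 -0.041  0.355  0.087] rms 0.09 amp 0.145 red ang for heavy down  zero 16.4
F None L 0.15 x [0.01  0.3   0.546] rms 0.103 amp 0.3 red ang for heavy down  zero -88.1
F None L 0.16 x [-0.011  0.355  0.576] rms 0.107 amp 0.355 red ang for heavy down  zero -91.7
F None L 0.17 x [-0.031  0.409  0.606] rms 0.112 amp 0.41 red ang for heavy down  zero -94.4
F None L 0.18 x [-0.052  0.463  0.637] rms 0.117 amp 0.466 red ang for heavy down  zero -96.4
F None L 0.19 x [-0.072  0.517  0.667] rms 0.122 amp 0.522 red ang for heavy down  zero -97.9
F 0.55 L None x [0.049 0.253 0.144] rms 0.102 amp 0.258 red ang for heavy down  zero -79.1
F 0.55 L 0.15 x [0.015 0.297] rms 0.103 amp 0.298 red ang for heavy down  zero -87.1
F 0.55 L 0.16 x [-0.041  0.372] rms 0.109 amp 0.374 red ang for heavy down  zero -96.4
F 0.55 L 0.17 x [-0.098  0.447] rms 0.119 amp 0.457 red ang for heavy down  zero -102.4
F 0.55 L 0.18 x [-0.155  0.521] rms 0.133 amp 0.544 red ang for heavy down  zero -106.5
F 0.55 L 0.19 x [-0.211  0.596] rms 0.149 amp 0.632 red ang for heavy down  zero -109.5
F 0.55 L 0.17 x [-0.098  0.447] rms 0.119 amp 0.457 red ang for heavy down  zero -102.4
[ 0.01 -0.1  -0.02 -0.09 -0.06 -0.02 -0.09  0.22  0.19 -0.12  0.08  0.16
 -0.2  -0.01  0.15 -0.14 -0.01]
F 0.55 L None x [0.093 0.221 0.14 ] rms 0.107 amp 0.24 red ang for heavy down  zero -67.1
F 0.55 L 0.17 x [-0.074  0.442] rms 0.128 amp 0.448 red ang for heavy down  zero -99.5
F 0.55 L None x [0.004 0.285 0.148] rms 0.101 amp 0.285 red ang for heavy down  zero -89.3
F 0.55 L 0.17 x [-0.122  0.451] rms 0.114 amp 0.468 red ang for heavy down  zero -105.2
```

```bash
cat >> h.py <<'E'
def log2(tag):
    import json
    o=arm.get_obs(); F=o['wrist_force']; z=Ro.from_rotvec(o['orientation']).apply([0,0,1]); th=np.arctan2(z@YH,-z[2])
    t=-np.cos(th)*YH-np.sin(th)*np.array([0,0,1]); M=o['ft_torque']@XH+.46*np.sin(th)
    d=[tag,np.degrees(th).round(1),(F@t).round(2),(F@-z).round(2),(F@XH).round(2),round(M,3),round(o['opening'],3)]
    open('log2.jsonl','a').write(json.dumps([float(v) for v in d])+'\n'); print(o['time_s'].round(2),'th,Ft,Fr,Fx,M,open',d[1:])
E
echo ok
```

```text
ok
```

Emit:
step_arm:
  motion:
    - [20, 0.03, -0.15, 0.14, 0.49, 0.08, 0]
    - [20, 0.03, -0.16, 0.13, 0.49, 0.09, 0]
    - [20, 0.03, -0.16, 0.13, 0.49, 0.09, 0]

```text
time_s: 10.52
eef_pos: [0.5782, 0.1063, 0.2425]
orientation: [2.504, 0.227, 0.076]
wrist_force: [-1.3, 0.5, -1.4]
opening: 0.233
gripper_force: 0.5
```

```bash
python3 -c "from h import *;log2(1)"
```

```text
Traceback (most recent call last):
  File "h.py", line 51, in log2
    open('log2.jsonl','a').write(json.dumps([float(v) for v in d])+'\n'); print(o['time_s'].round(2),'th,Ft,Fr,Fx,M,open',d[1:])
                                                                                ^^^^^^^^^^^^^^^^^
AttributeError: 'float' object has no attribute 'round'
```

Emit:
step_arm:
  motion:
    - [20, 0.03, -0.17, 0.12, 0.49, 0.08, 0]
    - [20, 0.03, -0.17, 0.11, 0.49, 0.09, 0]
    - [20, 0.03, -0.18, 0.1, 0.49, 0.09, 0]

```text
time_s: 10.9
eef_pos: [0.5806, 0.0933, 0.2509]
orientation: [2.66, 0.24, 0.062]
wrist_force: [0.1, 0.8, -0.0]
opening: 0.237
gripper_force: 0.4
```

```bash
python3 -c "from h import *;log2(1)"
```

```text
Traceback (most recent call last):
  File "h.py", line 51, in log2
    open('log2.jsonl','a').write(json.dumps([float(v) for v in d])+'\n'); print(o['time_s'].round(2),'th,Ft,Fr,Fx,M,open',d[1:])
                                                                                ^^^^^^^^^^^^^^^^^
AttributeError: 'float' object has no attribute 'round'
```

Emit:
step_arm:
  motion:
    - [20, 0.03, -0.19, 0.09, 0.49, 0.08, 0]
    - [20, 0.03, -0.19, 0.08, 0.49, 0.09, 0]
    - [20, 0.04, -0.19, 0.07, 0.49, 0.09, 0]

```text
time_s: 11.28
eef_pos: [0.5831, 0.079, 0.257]
orientation: [2.815, 0.254, 0.046]
wrist_force: [-1.5, 1.1, 0.1]
opening: 0.234
gripper_force: 0.4
```

```bash
python3 -c "from h import *;log2(1)"
```

```text
Traceback (most recent call last):
  File "h.py", line 51, in log2
    open('log2.jsonl','a').write(json.dumps([float(v) for v in d])+'\n'); print(o['time_s'].round(2),'th,Ft,Fr,Fx,M,open',d[1:])
                                                                                ^^^^^^^^^^^^^^^^^
AttributeError: 'float' object has no attribute 'round'
```

Emit:
step_arm:
  motion:
    - [20, 0.03, -0.2, 0.06, 0.49, 0.08, 0]
    - [20, 0.03, -0.2, 0.05, 0.49, 0.09, 0]
    - [20, 0.04, -0.2, 0.04, 0.49, 0.09, 0]

```text
time_s: 11.65
eef_pos: [0.5856, 0.0639, 0.2607]
orientation: [2.97, 0.267, 0.028]
wrist_force: [-0.2, 0.0, 0.3]
opening: 0.232
gripper_force: 0.4
```

```bash
python3 -c "from h import *;log2(1)"
```

```text
Traceback (most recent call last):
  File "h.py", line 51, in log2
    open('log2.jsonl','a').write(json.dumps([float(v) for v in d])+'\n'); print(o['time_s'].round(2),'th,Ft,Fr,Fx,M,open',d[1:])
                                                                                ^^^^^^^^^^^^^^^^^
AttributeError: 'float' object has no attribute 'round'
```

Emit:
step_arm:
  motion:
    - [20, 0.04, -0.2, 0.03, 0.49, 0.08, 0]
    - [20, 0.03, -0.2, 0.02, 0.49, 0.09, 0]
    - [20, 0.04, -0.2, 0, 0.49, 0.09, 0]

```text
time_s: 12.02
eef_pos: [0.5883, 0.0489, 0.262]
orientation: [3.126, 0.28, 0.009]
wrist_force: [-0.8, 0.4, 1.0]
opening: 0.236
gripper_force: 0.4
```

```bash
python3 -c "from h import *;log2(1);rows([pose(0,.099)])"
```

```text
Traceback (most recent call last):
  File "h.py", line 51, in log2
    open('log2.jsonl','a').write(json.dumps([float(v) for v in d])+'\n'); print(o['time_s'].round(2),'th,Ft,Fr,Fx,M,open',d[1:])
                                                                                ^^^^^^^^^^^^^^^^^
AttributeError: 'float' object has no attribute 'round'
```

The force needed is only about 0.5–1 N, so the heavy side is falling in the + direction, as predicted. I'm continuing.

```bash
sed -i "s/print(o\['time_s'\].round(2),/print(round(float(o['time_s']),2),/" h.py; python3 -c "
from h import *;rows([pose(0,.099)])
rows([pose(54+9*i,.099) for i in range(1,5)],pose(54,.099))"; cat log2.jsonl
```

```text
[0.03, 0.04, 0.08, 0.03, 0.06, -0.04]
[0.06, -0.32, -0.53, 1.48, 0.26, -0.0]
[0.04, -0.23, -0.57, 1.48, 0.26, 0.0]
[0.03, -0.14, -0.6, 1.48, 0.26, 0.0]
[0.01, -0.05, -0.62, 1.48, 0.26, -0.0]
[1.0, -36.0, -1.36, -0.72, -1.17, 0.152, 0.233]
[1.0, -27.1, -0.68, 0.33, 0.2, 0.138, 0.237]
[1.0, -18.1, -1.27, 0.58, -1.25, 0.105, 0.234]
[1.0, -9.2, -0.03, 0.31, -0.15, 0.131, 0.232]
[1.0, -0.2, -0.48, 0.97, -0.7, 0.151, 0.236]
```

Emit:
step_arm:
  motion:
    - [20, 0.04, -0.2, 0.01, 0.49, 0.08, 0]
    - [20, 0.04, -0.2, -0.01, 0.49, 0.09, 0]
    - [20, 0.03, -0.2, -0.04, 0.49, 0.09, 0]

```text
time_s: 12.4
eef_pos: [0.5911, 0.0339, 0.261]
orientation: [-2.977, -0.267, 0.011]
wrist_force: [-0.4, 1.1, 1.1]
opening: 0.234
gripper_force: 0.5
```

```bash
python3 -c "from h import *;log2(1)"
```

```text
12.4 th,Ft,Fr,Fx,M,open [np.float64(8.7), np.float64(-1.28), np.float64(0.87), np.float64(-0.17), np.float64(0.149), 0.234]
```

Emit:
step_arm:
  motion:
    - [20, 0.03, -0.2, -0.05, 0.49, 0.08, 0]
    - [20, 0.03, -0.19, -0.06, 0.49, 0.09, 0]
    - [20, 0.04, -0.19, -0.07, 0.49, 0.09, 0]

```text
time_s: 12.78
eef_pos: [0.5937, 0.0194, 0.2565]
orientation: [-2.822, -0.252, 0.029]
wrist_force: [-1.0, 1.0, 1.2]
opening: 0.233
gripper_force: 0.7
```

```bash
python3 -c "from h import *;log2(1)"
```

```text
12.78 th,Ft,Fr,Fx,M,open [np.float64(17.7), np.float64(-1.48), np.float64(0.77), np.float64(-0.82), np.float64(0.224), 0.233]
```

Emit:
step_arm:
  motion:
    - [20, 0.03, -0.19, -0.08, 0.49, 0.08, 0]
    - [20, 0.03, -0.18, -0.09, 0.49, 0.09, 0]
    - [20, 0.03, -0.18, -0.1, 0.49, 0.09, 0]

```text
time_s: 13.15
eef_pos: [0.596, 0.0056, 0.2499]
orientation: [-2.667, -0.238, 0.046]
wrist_force: [-0.2, 1.1, 1.7]
opening: 0.234
gripper_force: 0.9
```

```bash
python3 -c "from h import *;log2(1)"
```

```text
13.15 th,Ft,Fr,Fx,M,open [np.float64(26.6), np.float64(-1.74), np.float64(0.97), np.float64(0.01), np.float64(0.255), 0.234]
```

Emit:
step_arm:
  motion:
    - [20, 0.03, -0.17, -0.11, 0.49, 0.08, 0]
    - [20, 0.03, -0.17, -0.12, 0.49, 0.09, 0]
    - [20, 0.03, -0.16, -0.13, 0.49, 0.09, 0]

```text
time_s: 13.52
eef_pos: [0.5982, -0.0069, 0.2408]
orientation: [-2.511, -0.224, 0.062]
wrist_force: [-0.3, 0.4, 1.9]
opening: 0.23
gripper_force: 1.1
```

```bash
python3 -c "from h import *;log2(1)"
```

```text
13.53 th,Ft,Fr,Fx,M,open [np.float64(35.6), np.float64(-1.42), np.float64(1.28), np.float64(-0.21), np.float64(0.366), 0.23]
```

Emit:
step_arm:
  motion:
    - [20, 0.03, -0.16, -0.13, 0.49, 0.08, 0]
    - [20, 0.03, -0.15, -0.14, 0.49, 0.09, 0]
    - [20, 0.03, -0.15, -0.15, 0.49, 0.09, 0]

```text
time_s: 13.9
eef_pos: [0.6002, -0.0183, 0.2297]
orientation: [-2.354, -0.209, 0.077]
wrist_force: [-0.6, 1.9, 3.7]
opening: 0.234
gripper_force: 1.6
```

```bash
python3 -c "from h import *;log2(1)"
```

```text
13.9 th,Ft,Fr,Fx,M,open [np.float64(44.6), np.float64(-3.98), np.float64(1.26), np.float64(-0.27), np.float64(0.537), 0.234]
```

Emit:
step_arm:
  motion:
    - [20, 0.03, -0.14, -0.15, 0.49, 0.08, 0]
    - [20, 0.02, -0.13, -0.16, 0.49, 0.09, 0]
    - [20, 0.02, -0.13, -0.16, 0.49, 0.09, 0]

```text
time_s: 14.28
eef_pos: [0.602, -0.0281, 0.2177]
orientation: [-2.199, -0.195, 0.09]
wrist_force: [-0.2, 4.3, 2.2]
opening: 0.234
gripper_force: 2.0
```

```bash
python3 -c "from h import *;log2(1);rows([pose(54,.099)]);print(arm.get_obs()['q'].round(2))"
```

```text
14.28 th,Ft,Fr,Fx,M,open [np.float64(53.6), np.float64(-4.3), np.float64(-2.14), np.float64(0.52), np.float64(0.625), 0.234]
[0.04, -0.03, 0.22, 0.05, 0.07, 0.01]
[-0.43  0.71  1.37  0.73  1.67  0.8 ]
```

The pushing force is climbing toward the balanced value. To keep clear of the cup I'll regrip on the next handle up (red − 60°), now near −6°, and measure around the balance point with the tool upright.

```bash
python3 -c "
from h import *
rows([pose(54,.2)]);print()
rows([pose(54-5*i,.2) for i in range(1,13)],pose(54,.2))
print();rows([pose(-6,.099)],pose(-6,.2))
"
```

```text
[0.61, -3.25, 2.6, 0.05, 0.07, 0.01]

[-0.08, 0.43, 0.55, -0.82, -0.14, -0.0]
[-0.08, 0.47, 0.51, -0.82, -0.14, 0.0]
[-0.09, 0.51, 0.46, -0.82, -0.14, -0.0]
[-0.1, 0.55, 0.42, -0.82, -0.14, 0.0]
[-0.1, 0.59, 0.36, -0.82, -0.14, 0.0]
[-0.11, 0.62, 0.31, -0.82, -0.14, 0.0]
[-0.11, 0.64, 0.26, -0.82, -0.14, 0.0]
[-0.12, 0.66, 0.2, -0.82, -0.14, -0.0]
[-0.12, 0.67, 0.14, -0.82, -0.14, 0.0]
[-0.12, 0.68, 0.08, -0.82, -0.14, -0.0]
[-0.12, 0.69, 0.02, -0.82, -0.14, -0.0]
[-0.12, 0.69, -0.04, -0.82, -0.14, -0.0]

[0.07, -0.42, -4.02, 0.0, 0.0, 0.0]
```

Emit:
step_arm:
  motion:
    - [40, 0.1, -0.3, 0.25, 0, 0, 0]
    - [85, 0.15, -0.8, 0.7, 0.05, 0.05, 0]
    - [85, 0.15, -0.8, 0.6, 0, 0, 0]
    - [85, 0.1, -0.8, 0.6, 0, 0, 0]
    - [85, 0.1, -0.8, 0.5, 0, 0, 0]

```text
time_s: 14.9
eef_pos: [0.6172, -0.1167, 0.2853]
orientation: [-2.199, -0.192, 0.094]
wrist_force: [-0.6, -0.7, -0.3]
opening: 0.994
gripper_force: 0.0
```

Emit:
step_arm:
  motion:
    - [85, -0.08, 0.48, 0.55, -0.82, -0.14, 0]
    - [85, -0.08, 0.52, 0.5, -0.82, -0.14, 0]
    - [85, -0.09, 0.55, 0.45, -0.82, -0.14, 0]
    - [85, -0.1, 0.55, 0.4, -0.82, -0.14, 0]
    - [85, -0.1, 0.6, 0.35, -0.82, -0.14, 0]
    - [85, -0.11, 0.62, 0.3, -0.82, -0.14, 0]
    - [85, -0.11, 0.64, 0.25, -0.82, -0.14, 0]
    - [85, -0.12, 0.66, 0.2, -0.82, -0.14, 0]
    - [85, -0.12, 0.67, 0.15, -0.82, -0.14, 0]
    - [85, -0.12, 0.68, 0.1, -0.82, -0.14, 0]
    - [85, -0.12, 0.69, 0.02, -0.82, -0.14, 0]
    - [85, -0.12, 0.69, -0.04, -0.82, -0.14, 0]

```text
time_s: 16.4
eef_pos: [0.5855, 0.0684, 0.3663]
orientation: [3.02, 0.261, 0.014]
wrist_force: [0.9, 1.4, -1.2]
opening: 0.996
gripper_force: 0.0
```

```bash
python3 -c "
from h import *
tq();cap('wrist','w2.png');a,W,*_=cap('scene','s2.png')
hsv=cv2.cvtColor(a,cv2.COLOR_RGB2HSV)
m=((hsv[...,0]<8)|(hsv[...,0]>172))&(hsv[...,1]>150)&(W[...,0]>.5)&(W[...,0]<.7)&(abs(W[...,1])<.15)&(W[...,2]>.16)
P=W[m]-HUB; y=P@YH; print(m.sum(),np.c_[P@XH,y,P[:,2],np.degrees(np.arctan2(-y,P[:,2]))].mean(0).round(3), np.median(np.degrees(np.arctan2(-y,P[:,2]))))
rows([pose(-6,.16),pose(-6,.099)])"
```

```text
t 16.4 ang -5.3 r 0.2021 x -0.0003 F [ 0.86  1.42 -1.22] M [ 0.035  0.017 -0.036] rxF -0.275 +M -0.238 open 0.9955688240667564
55 [ 3.0000e-03 -8.8000e-02  6.9000e-02  5.1713e+01] 51.734413054955
[0.04, -0.15, -1.67, 0.05, -0.01, -0.01]
[0.04, -0.25, -2.43, 0.0, 0.0, 0.0]
```

View pics/w2.png

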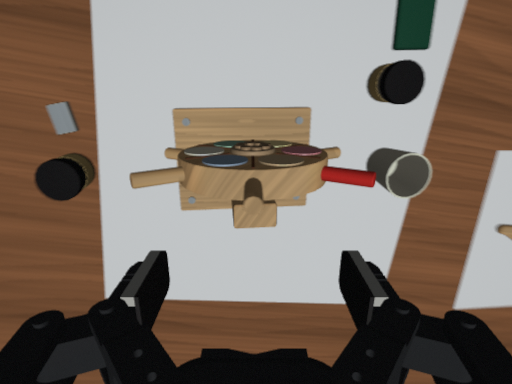

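The wrist view shows the wooden top handle at (254,195), centred between the fingers, with red to the right at (350,176). I'm going in and caging it.

Emit:
step_arm:
  motion:
    - [85, 0.02, -0.05, -0.8, 0.05, 0, 0]
    - [85, 0.02, -0.1, -0.85, 0, 0, 0]
    - [85, 0.01, -0.1, -0.8, 0, 0, 0]
    - [70, 0.01, -0.1, -0.85, 0, 0, 0]
    - [40, 0.01, -0.1, -0.8, 0, 0, 0]
    - [20, 0, 0, 0, 0, 0, 0]
    - [20, 0, 0, 0, 0, 0, 0]
    - [20, 0, 0, 0, 0, 0, 0]
    - [20, 0, 0, 0, 0, 0, 0]

```text
time_s: 17.62
eef_pos: [0.5871, 0.057, 0.2632]
orientation: [3.028, 0.263, 0.011]
wrist_force: [-0.2, 0.8, -0.6]
opening: 0.233
gripper_force: 0.0
```

```bash
python3 -c "
from h import *
tq(); rows([pose(-6,.099)])
rows([pose(-6+6*i,.099) for i in range(1,9)],pose(-6,.099))"
```

```text
t 17.625 ang -4.2 r 0.0984 x -0.0006 F [-0.16  0.8  -0.63] M [ 0.006  0.028 -0.034] rxF -0.085 +M -0.074 open 0.23322321100602164
[0.0, 0.13, 0.01, -0.02, -0.02, 0.02]
[0.07, -0.41, 0.02, 0.98, 0.17, 0.0]
[0.07, -0.41, -0.02, 0.98, 0.17, 0.0]
[0.07, -0.4, -0.06, 0.98, 0.17, 0.0]
[0.07, -0.39, -0.11, 0.98, 0.17, -0.0]
[0.07, -0.38, -0.15, 0.98, 0.17, 0.0]
[0.06, -0.36, -0.19, 0.98, 0.17, -0.0]
[0.06, -0.34, -0.23, 0.98, 0.17, 0.0]
[0.06, -0.32, -0.26, 0.98, 0.17, 0.0]
```

Emit:
step_arm:
  motion:
    - [20, 0.03, -0.16, 0.02, 0.49, 0.08, 0]
    - [20, 0.03, -0.17, 0.01, 0.49, 0.09, 0]
    - [20, 0.03, -0.2, -0.01, 0.49, 0.08, 0]
    - [20, 0.04, -0.2, -0.01, 0.49, 0.09, 0]

```text
time_s: 18.12
eef_pos: [0.5902, 0.0392, 0.2631]
orientation: [-3.022, -0.263, 0.017]
wrist_force: [-0.4, 3.4, -1.1]
opening: 0.24
gripper_force: 1.7
```

```bash
python3 -c "from h import *;log2(2)"
```

```text
18.12 th,Ft,Fr,Fx,M,open [np.float64(6.2), np.float64(-3.29), np.float64(-1.42), np.float64(0.23), np.float64(0.448), 0.24]
```

Emit:
step_arm:
  motion:
    - [20, 0.03, -0.2, -0.02, 0.49, 0.08, 0]
    - [20, 0.04, -0.2, -0.03, 0.49, 0.09, 0]

```text
time_s: 18.38
eef_pos: [0.5919, 0.0292, 0.2617]
orientation: [-2.918, -0.254, 0.03]
wrist_force: [0.3, 4.5, -2.5]
opening: 0.233
gripper_force: 1.9
```

```bash
python3 -c "from h import *;log2(2)"
```

```text
18.38 th,Ft,Fr,Fx,M,open [np.float64(12.2), np.float64(-3.79), np.float64(-3.43), np.float64(1.07), np.float64(0.529), 0.233]
```

Emit:
step_arm:
  motion:
    - [20, 0.03, -0.2, -0.05, 0.49, 0.08, 0]
    - [20, 0.04, -0.19, -0.06, 0.49, 0.09, 0]

```text
time_s: 18.62
eef_pos: [0.5937, 0.0195, 0.2592]
orientation: [-2.815, -0.246, 0.041]
wrist_force: [-2.3, 4.4, 0.8]
opening: 0.23
gripper_force: 2.1
```

```bash
python3 -c "from h import *;log2(2)"
```

```text
18.62 th,Ft,Fr,Fx,M,open [np.float64(18.2), np.float64(-4.77), np.float64(-0.77), np.float64(-1.5), np.float64(0.516), 0.23]
```

Emit:
step_arm:
  motion:
    - [20, 0.03, -0.19, -0.07, 0.49, 0.08, 0]
    - [20, 0.04, -0.19, -0.08, 0.49, 0.09, 0]

```text
time_s: 18.88
eef_pos: [0.5954, 0.01, 0.2556]
orientation: [-2.711, -0.237, 0.052]
wrist_force: [-2.4, 4.3, 2.1]
opening: 0.235
gripper_force: 2.4
```

```bash
python3 -c "from h import *;log2(2)"
```

```text
18.88 th,Ft,Fr,Fx,M,open [np.float64(24.2), np.float64(-5.11), np.float64(0.05), np.float64(-1.6), np.float64(0.635), 0.235]
```

Emit:
step_arm:
  motion:
    - [20, 0.03, -0.18, -0.09, 0.49, 0.08, 0]
    - [20, 0.03, -0.18, -0.1, 0.49, 0.09, 0]

```text
time_s: 19.12
eef_pos: [0.597, 0.0009, 0.2511]
orientation: [-2.607, -0.228, 0.062]
wrist_force: [-2.0, 4.5, 3.0]
opening: 0.231
gripper_force: 2.6
```

```bash
python3 -c "from h import *;log2(2)"
```

```text
19.12 th,Ft,Fr,Fx,M,open [np.float64(30.1), np.float64(-5.64), np.float64(0.21), np.float64(-1.2), np.float64(0.728), 0.231]
```

Emit:
step_arm:
  motion:
    - [20, 0.03, -0.17, -0.1, 0.49, 0.08, 0]
    - [20, 0.03, -0.17, -0.11, 0.49, 0.09, 0]

```text
time_s: 19.38
eef_pos: [0.5985, -0.0077, 0.2457]
orientation: [-2.504, -0.219, 0.072]
wrist_force: [-1.5, 4.3, 2.8]
opening: 0.235
gripper_force: 2.8
```

```bash
python3 -c "from h import *;log2(2)"
```

```text
19.38 th,Ft,Fr,Fx,M,open [np.float64(36.1), np.float64(-5.23), np.float64(-0.38), np.float64(-0.77), np.float64(0.756), 0.235]
```

Emit:
step_arm:
  motion:
    - [20, 0.03, -0.16, -0.13, 0.49, 0.08, 0]
    - [20, 0.03, -0.16, -0.13, 0.49, 0.09, 0]

```text
time_s: 19.62
eef_pos: [0.6001, -0.0162, 0.239]
orientation: [-2.4, -0.21, 0.081]
wrist_force: [-1.4, 3.5, 4.9]
opening: 0.232
gripper_force: 3.0
```

```bash
python3 -c "
from h import *;log2(2);tq();rows([pose(42,.099)])"
```

```text
19.62 th,Ft,Fr,Fx,M,open [np.float64(42.1), np.float64(-6.02), np.float64(1.13), np.float64(-0.73), np.float64(0.813), 0.232]
t 19.625 ang 42.2 r 0.0999 x -0.0006 F [-1.36  3.52  4.87] M [0.471 0.239 0.164] rxF -0.601 +M -0.096 open 0.23163360661242138
[0.02, 0.04, -0.02, -0.01, -0.0, 0.0]
```

The finger force is a clean measure of the tangential load, about half of it. Now the return sweep; the balance point is where both directions take equal force.

Emit:
step_arm:
  motion:
    - [20, -0.03, 0.16, 0.13, -0.49, -0.08, 0]
    - [20, -0.03, 0.16, 0.13, -0.49, -0.09, 0]
    - [20, -0.03, 0.17, 0.11, -0.49, -0.08, 0]
    - [20, -0.03, 0.17, 0.1, -0.49, -0.09, 0]

```text
time_s: 20.12
eef_pos: [0.5969, 0.001, 0.2509]
orientation: [-2.615, -0.228, 0.061]
wrist_force: [-1.2, -2.0, -2.9]
opening: 0.229
gripper_force: 1.5
```

```bash
python3 -c "from h import *;log2(-2)"
```

```text
20.12 th,Ft,Fr,Fx,M,open [np.float64(29.7), np.float64(2.91), np.float64(-1.63), np.float64(-1.57), np.float64(-0.374), 0.229]
```

Emit:
step_arm:
  motion:
    - [20, -0.03, 0.18, 0.1, -0.49, -0.08, 0]
    - [20, -0.03, 0.18, 0.09, -0.49, -0.09, 0]

```text
time_s: 20.38
eef_pos: [0.5953, 0.0099, 0.2555]
orientation: [-2.718, -0.237, 0.051]
wrist_force: [0.0, -2.7, -3.8]
opening: 0.239
gripper_force: 1.7
```

```bash
python3 -c "from h import *;log2(-2)"
```

```text
20.38 th,Ft,Fr,Fx,M,open [np.float64(23.8), np.float64(3.96), np.float64(-2.41), np.float64(-0.45), np.float64(-0.504), 0.239]
```

Emit:
step_arm:
  motion:
    - [20, -0.04, 0.19, 0.08, -0.49, -0.08, 0]
    - [20, -0.03, 0.19, 0.07, -0.49, -0.09, 0]

```text
time_s: 20.62
eef_pos: [0.5937, 0.0193, 0.2592]
orientation: [-2.821, -0.246, 0.039]
wrist_force: [0.5, -2.7, -4.2]
opening: 0.232
gripper_force: 1.9
```

```bash
python3 -c "from h import *;log2(-2)"
```

```text
20.62 th,Ft,Fr,Fx,M,open [np.float64(17.8), np.float64(3.87), np.float64(-3.2), np.float64(0.05), np.float64(-0.501), 0.232]
```

Emit:
step_arm:
  motion:
    - [20, -0.04, 0.19, 0.06, -0.49, -0.08, 0]
    - [20, -0.03, 0.2, 0.05, -0.49, -0.09, 0]

```text
time_s: 20.88
eef_pos: [0.5919, 0.029, 0.262]
orientation: [-2.925, -0.254, 0.027]
wrist_force: [-0.2, -3.4, -5.1]
opening: 0.231
gripper_force: 2.1
```

```bash
python3 -c "from h import *;log2(-2)"
```

```text
20.88 th,Ft,Fr,Fx,M,open [np.float64(11.8), np.float64(4.33), np.float64(-4.29), np.float64(-0.81), np.float64(-0.6), 0.231]
```

Emit:
step_arm:
  motion:
    - [20, -0.04, 0.2, 0.03, -0.49, -0.08, 0]
    - [20, -0.03, 0.2, 0.02, -0.49, -0.09, 0]

```text
time_s: 21.12
eef_pos: [0.5902, 0.0389, 0.2635]
orientation: [-3.028, -0.263, 0.014]
wrist_force: [-1.0, -4.3, -2.9]
opening: 0.232
gripper_force: 2.2
```

```bash
python3 -c "from h import *;log2(-2)"
```

```text
21.12 th,Ft,Fr,Fx,M,open [np.float64(5.9), np.float64(4.38), np.float64(-2.52), np.float64(-1.72), np.float64(-0.631), 0.232]
```

Emit:
step_arm:
  motion:
    - [20, -0.04, 0.2, 0.01, -0.49, -0.08, 0]
    - [20, -0.03, 0.2, 0.01, -0.49, -0.09, 0]

```text
time_s: 21.38
eef_pos: [0.5884, 0.0489, 0.2639]
orientation: [3.128, 0.272, -0.0]
wrist_force: [-0.3, -4.9, -4.2]
opening: 0.232
gripper_force: 2.4
```

```bash
python3 -c "
from h import *;log2(-2);tq();rows([pose(0,.099)])"
```

```text
21.38 th,Ft,Fr,Fx,M,open [np.float64(-0.1), np.float64(4.76), np.float64(-4.25), np.float64(-1.16), np.float64(-0.685), 0.232]
t 21.375 ang 0.6 r 0.0989 x -0.0008 F [-0.32 -4.89 -4.24] M [-0.682 -0.069  0.006] rxF 0.475 +M -0.209 open 0.23165320057994251
[0.02, 0.04, 0.0, 0.02, -0.0, 0.01]
```

Finger forces balance at a tool angle of about 15° (2.0 N either way), so the heavy side is down with the red handle at about 75°. I'll grip firmly now and turn +15°.

Emit:
step_arm:
  motion:
    - [0, 0, 0, 0, 0, 0, 0]
    - [0, 0, 0, 0, 0, 0, 0]
    - [0, 0, 0, 0, 0, 0, 0]
    - [0, 0, 0, 0, 0, 0, 0]
    - [0, 0.03, -0.2, 0, 0.49, 0.09, 0]
    - [0, 0.04, -0.2, -0.02, 0.49, 0.08, 0]
    - [0, 0.03, -0.2, -0.03, 0.49, 0.09, 0]
    - [0, 0.04, -0.2, -0.03, 0.49, 0.08, 0]
    - [0, 0.03, -0.2, -0.05, 0.49, 0.09, 0]
    - [0, 0, 0, 0, 0, 0, 0]
    - [0, 0, 0, 0, 0, 0, 0]
  grip_force: 70

```text
time_s: 22.75
eef_pos: [0.5931, 0.0226, 0.2609]
orientation: [-2.869, -0.247, 0.033]
wrist_force: [-2.5, -6.2, 5.5]
opening: 0.167
gripper_force: 68.5
```

```bash
python3 -c "
from h import *
tq(); o=arm.get_obs(); print(o['gripper_force'],o['dq'].round(3)); z=Ro.from_rotvec(o['orientation']).apply([0,0,1]);print(np.degrees(np.arctan2(z@YH,-z[2])))
a,W,*_=cap('scene','s3.png')
hsv=cv2.cvtColor(a,cv2.COLOR_RGB2HSV)
m=((hsv[...,0]<8)|(hsv[...,0]>172))&(hsv[...,1]>150)&(W[...,0]>.5)&(W[...,0]<.7)&(abs(W[...,1])<.15)&(W[...,2]>.13)
P=W[m]-HUB; y=P@YH; print(m.sum(),np.median(np.degrees(np.arctan2(-y,P[:,2]))))
cv2.imwrite('pics/s3c.png',cv2.resize(a[100:270,120:380],None,fx=2,fy=2)[:,:,::-1])"
```

```text
t 22.75 ang 16.1 r 0.0999 x -0.0007 F [-2.54 -6.18  5.52] M [-0.807  0.528  0.108] rxF 0.388 +M -0.314 open 0.1673077772586843
68.48262548446655 [ 0.003 -0.001 -0.001 -0.002 -0.002  0.001]
15.036445515617036
88 71.87926746056368
```

View pics/s3c.png

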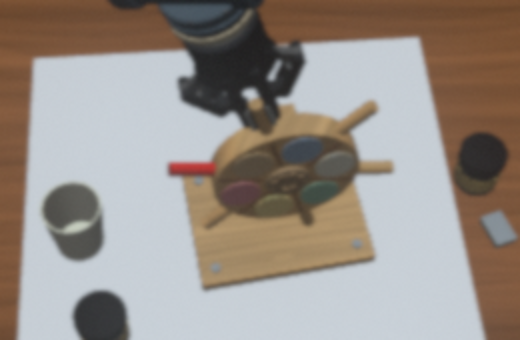

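The crop shows the gripper on the wooden handle at (262,112) and the red handle near level at (195,168), about 75°. The jars, cup and weight are where they were. Both sweeps agree, so I'm handing in.

```bash
python3 -c "
from cell import arm
print(arm.hand_in())"
```

```text
the job is handed in; nothing more can be done
None
```

I handed the job in with the heavy side pointing straight down to within an estimated few degrees, at 22.8 s of the 72 s allowed. The red handle stands at about 75°, the gripper holds a bare wooden handle at about 68 N, and the jars, cup and weight were not touched.

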